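# Open the folding rack and park the tool caddy on it

## Task

Open the folding steel rack: swing both of its hinged braces out until each one snaps home against its end stop. Then take the grey tool caddy by its handle, set it down (do not drop it) on the two braces, between the rail and the braces' upright posts, and slide it until its long side is flush against the rail and its end is flush against the rack's end cheek. Let go of it there, and leave the other things on the table where they are.

Things in the scene. Friction and masses are not known exactly. Their poses are not given: they have to be found in the camera images.
- rack: steel folding rack fixed to the table. Origin at table level; x towards its rail, y along the rail, z up. Rail 390 mm long, 12 mm thick, 100 mm high, inner face at x = 70 mm. End cheek at the -y end: plate from the rail to x = 10 mm, 58 to 100 mm high, inner face at y = -170 mm. Hinge axes at x = 50, y = +-150 mm. Braces out: posts at x = -80, y = +-150 mm, 144 mm clear between rail and posts
- rack_seat (a point): where the caddy's origin is when it stands on the open braces flush with rail and cheek: rack x = 12.5, y = -5, z = 55 mm. Axes as the rack's; the caddy's long y axis then lies along y, either way round
- brace_l (a joint): left brace (+ y end of the rack): bar 140 x 24 x 13 mm, top 55 mm high, on a vertical hinge. 0 = folded along the rail, free end to the middle; grows as it swings out towards rack -x, clockwise from above; 1.571 = fully out, at its stop. Starts at 0.25 to 0.6. A spring ball resists from about 1.0 (some 3 N at the post); past 1.3 it snaps on to the stop and holds the brace there
- brace_r (a joint): right brace (- y end of the rack): bar 140 x 24 x 13 mm, top 55 mm high, on a vertical hinge. 0 = folded along the rail, free end to the middle; grows as it swings out towards rack -x, counter-clockwise from above; 1.571 = fully out, at its stop. Starts at 0.25 to 0.6. A spring ball resists from about 1.0 (some 3 N at the post); past 1.3 it snaps on to the stop and holds the brace there
- brace_l_post (a point): centre of the upright round post at the free end of the left brace, at half its height: post 12 mm across, 50 mm tall, from 55 to 105 mm above the table. This point is 130 mm from the brace's hinge axis
- brace_r_post (a point): centre of the upright round post at the free end of the right brace, at half its height: post 12 mm across, 50 mm tall, from 55 to 105 mm above the table. This point is 130 mm from the brace's hinge axis
- brace_l_hinge (a point): point on the left brace's vertical hinge axis, on the brace's top face (55 mm high)
- brace_r_hinge (a point): point on the right brace's vertical hinge axis, on the brace's top face (55 mm high)
- caddy: loose open tool caddy of grey plastic, about 0.4 to 0.85 kg, with a few tools lying low inside. Origin at the centre of its underside; 115 mm along its x, 330 mm along its y, walls 60 mm high and 5 mm thick, a middle partition 67 mm high along y, and above it the handle bar. Both ends are alike
- caddy_grip (a point): centre of the caddy's handle bar, 111 mm above its underside: bar 18 mm wide (x), 146 mm long (y), 22 mm high, its top 122 mm above the underside; open space between the two bar uprights at y = +65 and -65 mm
- flask: steel flask with a black cap, 68 mm across, 150 mm high; origin at its foot; leave alone
- mug: white mug, 80 mm across, 90 mm high; origin at its foot; leave alone
- jar: glass jar with steel lid, 70 mm across, 80 mm high; origin at its foot; leave alone
- hone: grey sharpening stone 50 x 180 x 25 mm lying flat; origin at the centre of its underside; leave alone

How it is judged:
On the way, in this order (a step that is already met when the one before it is completed fails the run):
1. one brace is swung out into its end detent (value of joint any of brace_l, brace_r above 1.52 rad), for 0.2 s.
2. both braces are out in their end detents (value of joint each of brace_l, brace_r above 1.52 rad), for 0.2 s.
3. the caddy stands on the rack with both braces out (all of step 2 and z of caddy in the frame of rack between 0.05 and 0.06 m and angle between caddy's own z axis and vertical below 0.04 rad and contact force between caddy and rack above 1 N), for 0.2 s.
At the end, for the whole second after the job is handed in: both braces are fully out (past 1.52 rad); the caddy rests level on them, released and still, its long side within 4 mm of the rail and parallel to it within 0.025 rad, and its end within 4 mm of the end cheek (all of step 3 and x of caddy in the frame of rack between 0.0085 and 0.0155 m and y of caddy in the frame of rack between -0.0085 and -0.001 m and angle between the y axis of caddy and the y axis of rack, either way round below 0.025 rad and linear speed of caddy below 0.01 m/s); the robot touches nothing.
It fails at once if the caddy is dropped (falls freely more than about 10 mm) (contact force between caddy and the fingers below 0.05 N and linear speed of caddy above 0.45 m/s).
It fails at once if the flask is moved more than 30 mm (distance of flask from where it was at the start of the episode above 0.03 m).
It fails at once if the mug is moved more than 30 mm (distance of mug from where it was at the start of the episode above 0.03 m).
It fails at once if the jar is moved more than 30 mm (distance of jar from where it was at the start of the episode above 0.03 m).
It fails at once if the hone is moved more than 30 mm (distance of hone from where it was at the start of the episode above 0.03 m).
It also fails if it takes over 72 s, if anything falls off the work surface, if the arm or the gripper's body presses on something with over 40 N, if the wrist force passes 120 N, or if a joint passes its speed limit or range.

## Robot

A 6-joint arm with a two-finger parallel gripper is mounted at the origin on the work surface. World frame = base frame: x ahead of the robot, y to its left, z up, the work surface at z = 0. Lengths are in m, angles in rad, forces in N, time in s.
With the tool pointing down it reaches from about 0.2 to 0.875 m from the base axis. Payload 3.4 kg.
Tool frame: the origin (TCP) lies between the finger pads; the fingertips stand 25 mm ahead of it and the grasp point (between the pads) lies 6 mm ahead of it (r.nose_length is the z of the fingertips in the tool frame, in m); z points along the fingers, y is the line along which they close (so a half turn about z gives the same grasp; the last joint's range is limited). The gripper opens to 94 mm and grips with 3 to 60 N. Pads are 16 mm wide; open, the fingers measure 119 mm over their backs; the gripper's body (75 mm by 177 mm) begins 78 mm behind the grasp point.
Start: joints at [-1.454, 0.276, 1.505, -0, 1.361, -0.121], TCP at [0.135, -0.559, 0.23] pointing down, gripper open.
Joint ranges: [-2.89, 2.89], [-0.75, 2.08], [0.22, 2.7], [-1.18, 4.32], [0.11, 2.71], [-2.7, 2.7]. Speed limits (rad/s): [2.57, 2.57, 3.14, 3.14, 3.14, 3.14].

## Interface

Orientations are given as a unit quaternion [w, x, y, z].
In Python, from plant import r, gripper_to, inverse_kinematics, vision, models, telemetry gives the robot as it stands. Calls block until the motion is done:
- r.move_to(position, orientation): joint-space move of the TCP to a pose.
- r.move_l(position, rot=None, vel=0.15, guard=None): straight line of the TCP; rot=None keeps the orientation; vel is the mean speed in m/s. With guard (N) it stops when the force on the tool has changed by that much, and returns True; else False.
- r.movej(angles): joint-space move.
- gripper_to(opening, f_grip=None): finger opening in m; f_grip is the grip in N (None keeps the last); returns when the fingers have stopped.
- r.hold(seconds).
- inverse_kinematics(position, orientation): joint angles nearest the present ones, or None.
- vision.snapshot(name): name is "scene" or "side" or "wrist"; returns the picture (420x560x3 uint8, red, green, blue); there is no depth.
- vision.get_calibration(name): a dict with "fx", "fy", "cx", "cy" (pixels), "position" and "orientation" of the camera in the world. Camera axes: x right, y down, z forward; pixel columns grow to the right and rows downward; lengths in m; the calibration is good to about 2 mm. The wrist camera is an equidistant fisheye: a pixel r from the principal point sees the ray r / f radians off the axis. A picture is of the moment at which its call begins: read the wrist's pose just before it. get_calibration takes no time and is no camera call; for the wrist camera it gives the pose at the moment of the call.
A pose or a line that the arm cannot do raises r.PlanningError and nothing moves.
- r.sign_off(): hands the job in; it is judged then, once.
Trained networks look in the newest picture that a camera, given by its name, has taken for a name from the list of things; names that differ only in an ending like _2 or _b are one class to them, and where a whole thing is asked for, a point or a joint stands for the part that bears it (a point fixed in the world has none). Each returns a list of dicts, best first, with "score" (0 to 1); they miss things now and then, are a little off and sometimes report something else, mostly with a low value. They report only what shows in the picture. A call takes as long as a camera call.
- models.boxes_of(thing, camera): "at" ([x, y, z] in m, in world coordinates, good to about 4 mm: the middle of the surface that is visible of it).
- models.regions_of(thing, camera): "pixels" (420x560 bool, what is visible of it).
- models.mark_of(thing, camera): "at" ([x, y, z] in m, in world coordinates, good to about 4 mm: a listed point, or the origin of a listed thing).
Readings, each from a call of its own:
- telemetry.current_t(): time.
- telemetry.current_joints(): joint angles.
- telemetry.current_dq(): joint speeds.
- telemetry.current_joint_efforts(): joint torques, N m.
- telemetry.current_ee_pos(): TCP position.
- telemetry.current_tool_rot(): TCP orientation.
- telemetry.current_wrist_force(): force on the tool from outside, world axes, zero at the start.
- telemetry.current_torque(): the same for the moment, N m.
- telemetry.current_opening(): finger opening in m.
- telemetry.current_finger_force(): force on a finger pad.
Only numpy, scipy, OpenCV 4.12 (cv2) and the standard library are available. Lean on these libraries where they do the work, as an engineer would, in place of code of your own. Each camera call takes 0.05 s, during which the arm holds its last target. There are 200 camera calls.

## Working session

There is one attempt and no reset: what is moved stays moved. The work goes in short steps, each a Python script; the robot and the scene stay as the last script left them, time stands still between calls to the robot, and variables do not carry over. Pictures are saved under pics/ and viewed, at most 10 in all, crops included, and the job is handed in when it is done.

```bash
mkdir -p pics; ls; python3 - <<'E'
from plant import r, vision, models, telemetry
import cv2, numpy as np
for c in ("scene","side"):
    im=vision.snapshot(c); cv2.imwrite(f"pics/{c}0.png",im[:,:,::-1])
    k=vision.get_calibration(c); print(c,np.round(k["position"],3),np.round(k["orientation"],3),k["fx"])
    for n in ["rack","rack_seat","brace_l_post","brace_r_post","brace_l_hinge","brace_r_hinge","caddy","caddy_grip","flask","mug","jar","hone"]:
        print(n,[(np.round(d["at"],3).tolist(),round(d["score"],2)) for d in models.mark_of(n,c)[:2]])
print(telemetry.current_t())
E
```

```text
pics
scene [ 1.077 -0.307  0.826] [-0.278  0.83   0.457 -0.159] 404.8988960595256
rack [([0.559, 0.261, 0.001], 0.82)]
rack_seat [([0.567, 0.26, 0.053], 0.83)]
brace_l_post [([0.545, 0.297, 0.108], 0.87), ([0.557, 0.26, 0.003], 0.74)]
brace_r_post [([0.571, 0.24, 0.107], 0.78), ([0.581, 0.424, 0.053], 0.58)]
brace_l_hinge [([0.579, 0.421, 0.053], 0.86)]
brace_r_hinge [([0.631, 0.128, 0.053], 0.62)]
caddy []
caddy_grip [([0.577, -0.239, 0.112], 0.57)]
flask [([0.786, 0.169, 0.0], 0.9)]
mug [([0.781, -0.01, 0.002], 0.82)]
jar [([0.394, -0.002, 0.003], 0.66)]
hone [([0.777, -0.173, -0.003], 0.82)]
side [0.19  0.748 0.886] [ 0.09  -0.23   0.892 -0.379] 413.11522158704526
rack [([0.556, 0.261, 0.004], 0.63)]
rack_seat [([0.564, 0.261, 0.058], 0.71), ([0.63, 0.126, 0.052], 0.54)]
brace_l_post [([0.546, 0.298, 0.105], 0.83)]
brace_r_post [([0.566, 0.24, 0.1], 0.65), ([0.788, 0.174, 0.003], 0.43)]
brace_l_hinge [([0.578, 0.422, 0.051], 0.69)]
brace_r_hinge [([0.632, 0.127, 0.054], 0.78)]
caddy [([0.578, -0.234, 0.002], 0.97), ([0.788, 0.173, 0.003], 0.32)]
caddy_grip [([0.581, -0.241, 0.109], 0.89)]
flask [([0.789, 0.173, 0.004], 0.77), ([0.576, -0.241, 0.111], 0.51)]
mug [([0.778, -0.011, -0.001], 0.98)]
jar [([0.39, -0.006, 0.0], 0.96)]
hone [([0.78, -0.172, -0.001], 0.58)]
1.3
```

View pics/scene0.png

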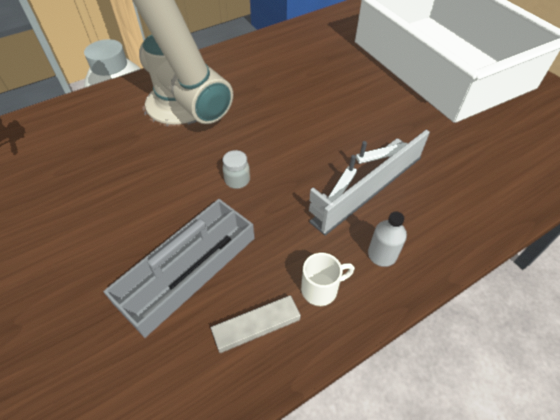

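View pics/side0.png

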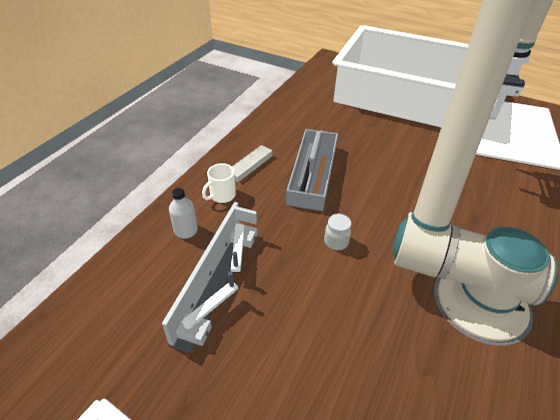

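The pictures show the rack's rail on the far side from the robot, from scene px (325,215) to (425,140). Both posts stand mid-rack at about (352,162) and (362,150), the caddy is at (180,262), and the path between them is clear. The hinges come out 299 mm apart, as they should be. I'll move over the rack and refine the fit from close up.

```bash
cat > h.py <<'E'
from plant import r, gripper_to, inverse_kinematics, vision, models, telemetry
import numpy as np, cv2
from scipy.spatial.transform import Rotation as R
from scipy.optimize import least_squares
def quat(tool_y_yaw):
    """tool down, tool y axis along world heading tool_y_yaw"""
    q=(R.from_euler('z',tool_y_yaw+np.pi/2)*R.from_euler('x',np.pi)).as_quat()
    return np.array([q[3],q[0],q[1],q[2]])
PTS={"rack":(0,0,0),"rack_seat":(.0125,-.005,.055),"brace_l_hinge":(.05,.15,.055),"brace_r_hinge":(.05,-.15,.055)}
def fit_rack(obs):
    A=np.array([PTS[n][:2] for n,_ in obs]); B=np.array([p[:2] for _,p in obs])
    f=lambda s:((A@np.array([[np.cos(s[2]),np.sin(s[2])],[-np.sin(s[2]),np.cos(s[2])]])+s[:2])-B).ravel()
    o=least_squares(f,[.558,.261,.177],loss='soft_l1',f_scale=.004); return o.x,np.round(o.fun.reshape(-1,2)*1e3,1) 
def w(s,p): c,n=np.cos(s[2]),np.sin(s[2]); return np.array([s[0]+c*p[0]-n*p[1],s[1]+n*p[0]+c*p[1]])
def loc(s,p): c,n=np.cos(s[2]),np.sin(s[2]); d=np.array(p[:2])-s[:2]; return np.array([c*d[0]+n*d[1],-n*d[0]+c*d[1]])
def best(n,c,ms=.5):
    m=models.mark_of(n,c); return np.array(m[0]["at"]) if m and m[0]["score"]>ms else None
E
python3 - <<'E'
from h import *
obs=[("rack",[.559,.261]),("rack_seat",[.567,.26]),("brace_l_hinge",[.579,.421]),("brace_r_hinge",[.631,.128]),
("rack",[.556,.261]),("rack_seat",[.564,.261]),("brace_l_hinge",[.578,.422]),("brace_r_hinge",[.632,.127])]
s,res=fit_rack(obs); print(s,res.tolist())
r.move_to([.50,.25,.30],quat(s[2]))
im=vision.snapshot("wrist"); cv2.imwrite("pics/w1.png",im[:,:,::-1])
for n in list(PTS)+["brace_l_post","brace_r_post"]:
    p=best(n,"wrist"); print(n,None if p is None else np.round(p,3))
    if p is not None and n in PTS: obs.append((n,p))
s,res=fit_rack(obs); print(s,res.tolist()); np.save("rack.npy",s)
print(telemetry.current_t(),telemetry.current_joints())
E
```

```text
[0.55545749 0.26383352 0.18113401] [[-3.5, 2.8], [1.7, 1.2], [-1.4, -0.6], [0.7, -2.7], [-0.5, 2.8], [4.7, 0.2], [-0.4, -1.6], [-0.3, -1.7]]
rack [0.557 0.261 0.001]
rack_seat [0.565 0.258 0.054]
brace_l_hinge [0.583 0.42  0.052]
brace_r_hinge [0.625 0.125 0.058]
brace_l_post [0.548 0.295 0.102]
brace_r_post [0.566 0.241 0.107]
[0.55516244 0.26348238 0.17219044] [[-3.8, 2.5], [1.3, 0.7], [-0.3, -1.2], [-0.9, -3.7], [-0.8, 2.5], [4.3, -0.3], [0.7, -2.2], [-1.9, -2.7], [-1.7, 2.4], [3.7, 3.1], [-3.9, -0.4], [5.1, -0.7]]
4.7667 [ 3.38781818e-01  2.21018550e-01  1.41052112e+00 -3.92472695e-05
  1.51004992e+00  1.58048540e-01]
```

```bash
cat > brace.py <<'E'
from h import *
def swing(side,post,s):
    sg=-1 if side=="l" else 1
    hinge=np.array([.05,.15*-sg])
    d=loc(s,post)-hinge; th0=np.arctan2(-d[0],sg*d[1]); print(side,"theta",th0,"R",np.hypot(*d))
    pose=lambda t,z,fl:(np.r_[w(s,hinge+.13*np.array([-np.sin(t),sg*np.cos(t)])),z],
                     quat(s[2]+np.arctan2(sg*np.cos(t),-np.sin(t))+fl))
    ts=np.linspace(th0-.2,1.571-.12,9)
    cost={}
    for fl in (0,np.pi):
        qs=[inverse_kinematics(*pose(t,.10,fl)) for t in ts]
        cost[fl]=99 if any(q is None for q in qs) else max(abs(q[5]) for q in qs)
    fl=min(cost,key=cost.get); print(cost)
    gripper_to(0.0,20)
    r.move_to(*pose(ts[0],.24,fl)); r.move_l(pose(ts[0],.10,fl)[0],vel=.2,guard=8)
    for t in ts[1:]:
        p,q=pose(t,.10,fl); g=r.move_l(p,rot=q,vel=.1,guard=15)
        if g: print("guard at",t,telemetry.current_wrist_force()); break
    print("F",np.round(telemetry.current_wrist_force(),1))
    r.move_l(pose(t-.12,.10,fl)[0],vel=.15); r.move_l(pose(t-.12,.24,fl)[0],vel=.25)
E
python3 - <<'E'
from brace import *
s=np.load("rack.npy")
swing("l",[.5465,.2967],s)
im=vision.snapshot("scene"); cv2.imwrite("pics/s1.png",im[:,:,::-1])
p=best("brace_l_post","scene",.3); 
print(p, w(s,[-.08,.15]),telemetry.current_t())
E
```

```text
l theta 0.42813861258521885 R 0.12727741800241363
{0: 99, 3.141592653589793: np.float64(1.153695165017616)}
F [-0.  -0.3  0.1]
[0.4521 0.3982 0.108 ] [0.45064437 0.39755688] 12.0833
```

View pics/s1.png

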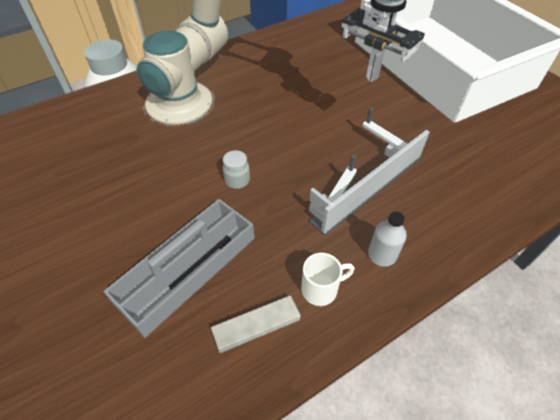

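The left brace is fully out: its post is at px (369,115), within 2 mm of where it should be. The right post is still folded at (351,163). Next I'll swing the right brace, then look at the caddy from above.

```bash
python3 - <<'E'
from brace import *
s=np.load("rack.npy")
swing("r",[.567,.2403],s)
im=vision.snapshot("scene"); vision.snapshot("side")
for c in("scene","side"):
    for n in("brace_l_post","brace_r_post"):
        p=best(n,c,.3); print(c,n,p,None if p is None else loc(s,p))
gripper_to(.08,40)
r.move_to([.53,-.235,.36],quat(0))
im=vision.snapshot("wrist"); cv2.imwrite("pics/w2.png",im[:,:,::-1]); k=vision.get_calibration("wrist")
for n in("caddy","caddy_grip"): print(n,best(n,"wrist",.3))
m=models.regions_of("caddy","wrist")[0]; print(m["score"],m["pixels"].sum())
# caddy yaw: undistort mask to the z=.06 rim plane
v,u=np.nonzero(m["pixels"]); a=np.c_[(u-k["cx"])/k["fx"],(v-k["cy"])/k["fy"]]; rr=np.linalg.norm(a,axis=1)+1e-9
d=np.c_[a/rr[:,None]*np.sin(rr)[:,None],np.cos(rr)]; o=k["orientation"]
D=R.from_quat([o[1],o[2],o[3],o[0]]).apply(d); P=k["position"]+D*((.06-k["position"][2])/D[:,2])[:,None]
print(cv2.minAreaRect((P[:,:2]*1000).astype(np.float32)), np.round(k["position"],3), telemetry.current_t())
E
```

```text
r theta 0.32605152180643326 R 0.13209150645769258
{0: 99, 3.141592653589793: np.float64(1.5617535663909639)}
F [-0.2  2.6 -0.2]
scene brace_l_post [0.4511 0.3974 0.1089] [-0.07957799  0.14976737]
scene brace_r_post [0.5046 0.1031 0.1079] [-0.07729476 -0.1493472 ]
side brace_l_post [0.4498 0.3998 0.1049] [-0.08044755  0.15235462]
side brace_r_post [0.5026 0.1055 0.099 ] [-0.07885396 -0.14664001]
caddy [ 0.5766 -0.235  -0.005 ]
caddy_grip [ 0.5748 -0.2393  0.1097]
0.68 16926
((575.765625, -236.9680633544922), (117.97563171386719, 334.072998046875), 15.920047760009766) [ 0.53  -0.152  0.514] 21.4417
```

View pics/w2.png

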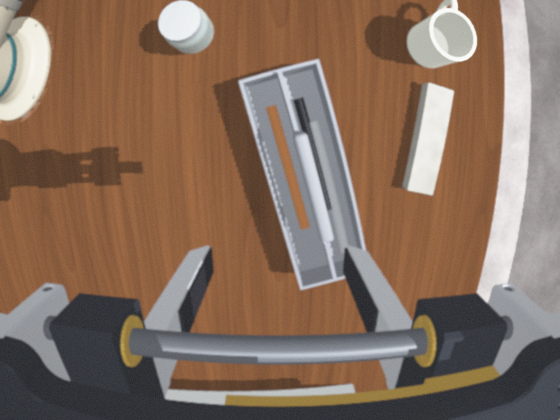

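The masked rim measures 118 x 334 mm, which matches the caddy. Its x axis heads at 0.278 rad, with the centre near (0.5765, -0.238). Both braces read as fully out. Next I'll grasp, lift and carry it.

```bash
python3 - <<'E'
from h import *
s=np.load("rack.npy"); c=np.array([.5765,-.238]); yaw=.278
def ch(fl): 
    a=[inverse_kinematics([*c,.26],quat(yaw+fl)),inverse_kinematics([*w(s,[-.002,.010]),.26],quat(s[2]+fl))]
    return 99 if any(q is None for q in a) else max(abs(q[5]) for q in a)
fl=min((0,np.pi),key=ch); print(fl,ch(fl))
gripper_to(.06,40)
r.move_to([*c,.24],quat(yaw+fl)); print("g",r.move_l([*c,.117],vel=.12,guard=8))
gripper_to(0,40); print("open",telemetry.current_opening(),telemetry.current_finger_force())
r.move_l([*c,.15],vel=.06); r.hold(.2); F=telemetry.current_wrist_force(); print("F",F,telemetry.current_torque())
r.move_l([*c,.265],vel=.15)
tgt=w(s,[-.002,.010])
r.move_l([*tgt,.265],rot=quat(s[2]+fl),vel=.17); r.hold(.3)
print(telemetry.current_opening(),telemetry.current_ee_pos(),telemetry.current_wrist_force(),telemetry.current_t())
for cam in("side","scene"):
    im=vision.snapshot(cam); cv2.imwrite(f"pics/{cam}2.png",im[:,:,::-1])
    for n in("caddy","caddy_grip"):
        p=best(n,cam,.3); print(cam,n,p,None if p is None else loc(s,p))
np.save("fl.npy",fl)
E
```

```text
0 0.781025885597141
g False
open 0.01772584285591786 40.00023007392883
F [-0.26651406  0.50098874 -5.63955027] [-0.03301181 -0.10327571  0.00567864]
0.017486292600611256 [0.55152504 0.27285798 0.26504622] [-0.08457674  0.92101521 -5.90794082] 29.7167
side caddy [0.5506 0.2737 0.1491] [-0.00274427  0.01084826]
side caddy_grip [0.5528 0.2731 0.2633] [-0.00067961  0.00988018]
scene caddy [0.5492 0.2773 0.1449] [-0.00350674  0.0146349 ]
scene caddy_grip [0.5501 0.277  0.2609] [-0.00267145  0.01418513]
```

View pics/side2.png

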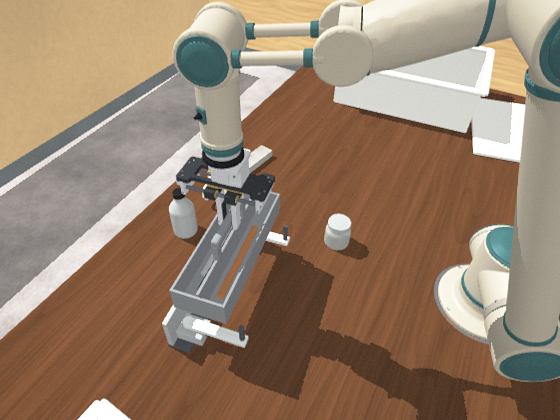

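View pics/scene2.png

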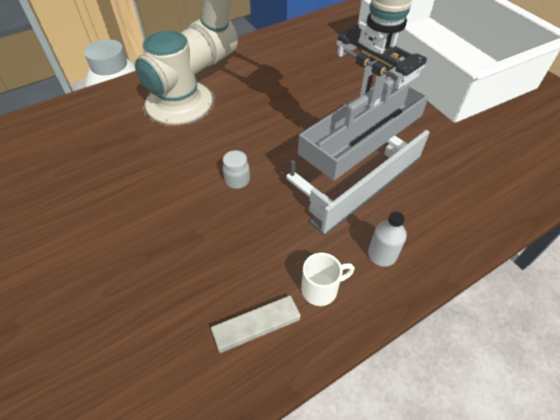

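The caddy hangs level over the rack between rail and posts, and both braces are still out. Next I'll lower it with a guard and slide it.

```bash
python3 - <<'E'
from h import *
s=np.load("rack.npy"); T=telemetry
L=lambda: np.round(loc(s,T.current_ee_pos())*1e3,1)
p=np.array(T.current_ee_pos())
r.move_l([*p[:2],.186],vel=.08); r.hold(.2)
g=r.move_l([*p[:2],.167],vel=.02,guard=3); r.hold(.3)
print("down",g,T.current_ee_pos()[2],np.round(T.current_wrist_force(),1),T.current_t())
z=T.current_ee_pos()[2]
a=loc(s,T.current_ee_pos())
g=r.move_l([*w(s,a+[.028,0]),z],vel=.025,guard=7); print("x",g,L(),np.round(T.current_wrist_force(),1),np.round(T.current_torque(),2))
a=loc(s,T.current_ee_pos())
g=r.move_l([*w(s,a+[0,-.03]),z],vel=.025,guard=7); r.hold(.2); print("y",g,L(),np.round(T.current_wrist_force(),1),np.round(T.current_torque(),2),T.current_t())
for cam in("side","scene"):
    im=vision.snapshot(cam); cv2.imwrite(f"pics/{cam}3.png",im[:,:,::-1])
    for n in("caddy","caddy_grip","brace_l_post","brace_r_post"):
        q=best(n,cam,.3); print(cam,n,q,None if q is None else loc(s,q))
E
```

```text
down True 0.1718231142528853 [-0.8  0.   6.8] 32.3417
x True [-1.7 10. ] [-1.6  0.8  4.3] [ 0.03 -0.13 -0.04]
y True [-1.  -5.4] [ 0.3 -3.   1.3] [-0.5  -0.54  0.11] 33.675
side caddy [0.5559 0.258  0.0581] [-0.0002127  -0.00552768]
side caddy_grip [0.5594 0.2588 0.1651] [ 0.00337261 -0.0053392 ]
side brace_l_post [0.4501 0.3994 0.106 ] [-0.08022052  0.15190913]
side brace_r_post [0.5032 0.1063 0.1008] [-0.07812576 -0.14595465]
scene caddy [0.553  0.2616 0.0523] [-0.00245299 -0.00148403]
scene caddy_grip [0.5561 0.2614 0.1672] [ 0.0005669  -0.00221222]
scene brace_l_post None None
scene brace_r_post [0.5042 0.1021 0.1086] [-0.07786018 -0.15026388]
```

```bash
python3 - <<'E'
from h import *
s=np.load("rack.npy"); T=telemetry
L=lambda: (np.round(loc(s,T.current_ee_pos())*1e3,1),np.round(T.current_wrist_force(),1),np.round(T.current_torque(),2))
z=T.current_ee_pos()[2]
def sl(d,F,v=.02):
    a=loc(s,T.current_ee_pos()); g=r.move_l([*w(s,a+d),z],vel=v,guard=F); print(d,g,*L()); r.hold(.15); print("  held",*L())
sl([0,.003],20); sl([.025,0],8); sl([0,-.012],8); sl([.006,0],8)
print(T.current_t(),z)
for cam in("side","scene"):
    im=vision.snapshot(cam); cv2.imwrite(f"pics/{cam}4.png",im[:,:,::-1])
    for n in("caddy","caddy_grip"):
        q=best(n,cam,.3); print(cam,n,None if q is None else loc(s,q))
a=cv2.imread("pics/side4.png")[180:380,140:320]; b=cv2.imread("pics/scene4.png")[60:260,280:460]
cv2.imwrite("pics/c4.png",cv2.resize(np.hstack([a,b]),None,fx=2.2,fy=2.2,interpolation=cv2.INTER_CUBIC))
E
```

```text
[0, 0.003] False [-1.1 -0.3] [ 0.2 -0.9 -0.4] [-0.47 -0.46 -0.08]
  held [-1.1 -0.3] [ 0.   0.1 -0.6] [-0.3  -0.4  -0.12]
[0.025, 0] True [13.8 -0.5] [-0.8  0.7  3. ] [-0.1  -0.25 -0.09]
  held [13.6 -0.5] [1.4 0.8 3.2] [-0.02 -0.73 -0.07]
[0, -0.012] True [13.2 -5.4] [-0.2  1.   2.1] [-0.15 -0.36  0.08]
  held [13.2 -5.4] [0.1 0.4 1.5] [-0.47 -0.24  0.06]
[0.006, 0] True [14.5 -5.3] [-1.7  1.3  3.5] [-0.27 -0.07 -0.1 ]
  held [14.5 -5.3] [-1.8 -0.5  3.3] [-0.31 -0.09 -0.04]
36.5583 0.1720599119671198
side caddy [ 0.01178546 -0.00365577]
side caddy_grip [ 0.01394865 -0.0069755 ]
scene caddy [ 1.07916847e-02 -3.19037614e-05]
scene caddy_grip [ 0.01442412 -0.00482517]
```

View pics/c4.png

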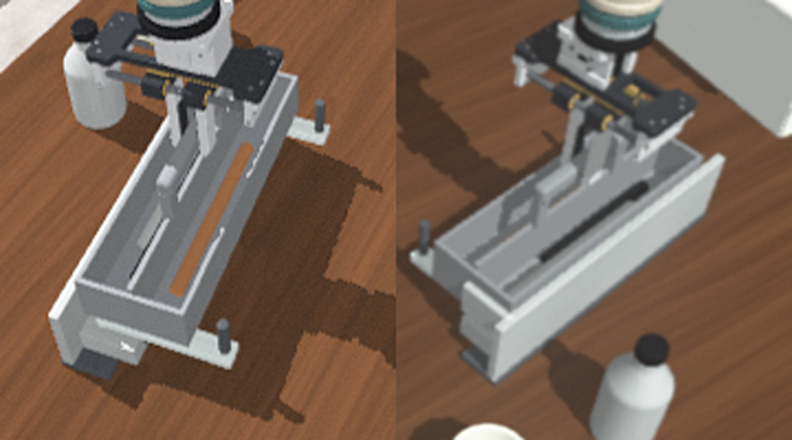

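The caddy looks flush with the rail and the cheek, stopping at about x 13.5–14.5 and y -5.3 mm in the rack fit. Next I'll release it and check parallelism from above.

```bash
python3 - <<'E'
from h import *
s=np.load("rack.npy"); T=telemetry; fl=float(np.load("fl.npy"))
gripper_to(.018,3); gripper_to(.06,20)
p=T.current_ee_pos(); r.move_l([*p[:2],.25],vel=.12)
# camera is ~80 mm beside the TCP: look down from above the middle of the rail
r.move_to([*w(s,[.03,-.11]),.38],quat(s[2]+fl))
im=vision.snapshot("wrist"); k=vision.get_calibration("wrist"); cv2.imwrite("pics/w5.png",im[:,:,::-1])
print(loc(s,k["position"]),k["position"][2])
# rectified top view at z=.060+.055 plane, rack frame, 2 px/mm; row = x, col = y
xs=np.arange(.10,-.10,-.0005); ys=np.arange(-.19,.19,.0005)
X,Y=np.meshgrid(xs,ys,indexing='ij'); c,n=np.cos(s[2]),np.sin(s[2])
o=k["orientation"]; Q=R.from_quat([o[1],o[2],o[3],o[0]])
W=np.stack([s[0]+c*X-n*Y,s[1]+n*X+c*Y,np.full_like(X,.108)],-1)-k["position"]
d=Q.inv().apply(W.reshape(-1,3)); rr=np.hypot(d[:,0],d[:,1]); th=np.arctan2(rr,d[:,2])
mu=(k["cx"]+k["fx"]*th*d[:,0]/rr).reshape(X.shape).astype(np.float32); mv=(k["cy"]+k["fy"]*th*d[:,1]/rr).reshape(X.shape).astype(np.float32)
cv2.imwrite("pics/top5.png",cv2.remap(im[:,:,::-1].copy(),mu,mv,cv2.INTER_CUBIC)); print(T.current_t())
for n_ in("caddy","caddy_grip"):
    q=best(n_,"wrist",.3); print(n_,None if q is None else loc(s,q))
E
```

```text
[ 0.03014868 -0.02723765] 0.5322918909126695
39.4333
caddy None
caddy_grip [ 0.01455263 -0.00525352]
```

View pics/top5.png

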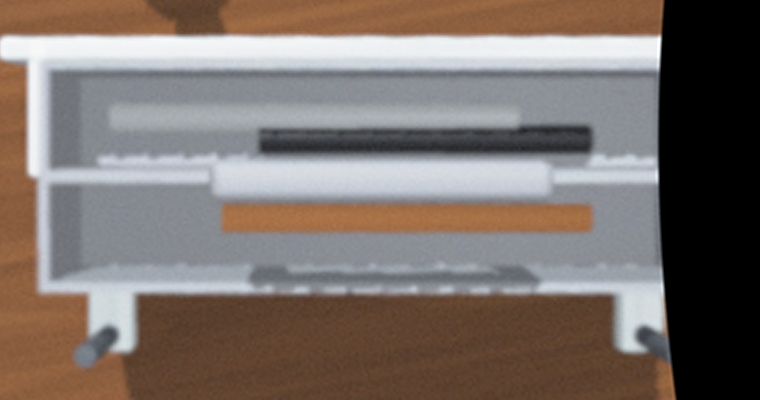

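The top view shows the caddy's long edge, lower row about 291 px at both ends, parallel to the rail. There is no gap at the rail (row 61) or at the cheek (column about 48). The gripper is clear, so I'm handing in.

```bash
python3 -c "
from h import *
print(np.round(telemetry.current_wrist_force(),2)); print(r.sign_off(), telemetry.current_t())"
```

```text
[ 0.46  0.23 -0.45]
the job is handed in; nothing more can be done
the job is handed in; nothing more can be done
```

I handed the job in at about 40 s of the 72 s allowed: both braces are swung out to their stops, and the caddy is set down, slid flush against the rail and end cheek, and released. My last top view showed no gap, but the hand-in returned no verdict.

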